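# Close up the coolant filter housing

### The job

The new filter cartridge is in, so close up the blue filter housing: first swing its open grey access panel down until it rests on the rubber seal, then turn the red quarter-turn fastener on the panel until the white slot line on top of it is in line with the two white marks on the panel. Then press the panel fully down against the housing's frame with the fingers (on the panel or on the fastener) and finish while still holding it pressed there, as the seal would lift it again; leave the other things on the bench where they are.

Things in the scene. Friction and masses are not known exactly. Their poses are not given: they have to be found in the camera images.
- housing: blue open-topped filter housing, 190 (x) x 140 (y) x 70 mm high, fixed to the bench; origin at the centre of its underside, x axis from the front rim to the rear rim (hinge side), z up. Foot flanges reach 115 mm from the centre front and rear, pipe stubs 93 mm to the sides. A springy rubber seal along the front rim stands 9 mm above the rim
- panel (a joint): hinge angle of the access panel (rad): 0 = flat, fully down on the frame; grows as it swings up; starts at 0.45 to 0.9. The stiff hinge stays where left; 1 to 5 N down at the free edge moves it. It rests on the seal at about 0.05. Unaligned, the fastener's crossbar below stops it at about 0.03; aligned, 10 to 16 N at fastener or free edge press it to 0; let go, it springs back to 0.05
- panel_hinge (a point): point on the panel's hinge axis, in the middle of its width, 88 mm behind the housing's centre at the height of the rim (70 mm); the axis is the housing's y axis. This frame turns with the panel: at angle 0 its axes are the housing's, and the panel runs to its -x
- panel_edge (a point): middle of the upper face of the panel at its free front edge, 188 mm from the hinge axis. The panel is a grey plate 183 x 140 x 5 mm, its upper face 5 mm above the hinge axis when flat; near the free edge, at either side of the fastener, it is bare and may be pushed on
- fastener (a joint): angle of the red fastener in the panel (rad): 0 = aligned, its slot line running front to back in line with the two white marks; positive = turned counter-clockwise seen from above. It starts between 0.6 and 1.25, so turn it clockwise by that much; range -0.6 to 1.5; light friction holds it (0.04 N m). The crossbar enters its slot within about 0.2 rad of 0
- knob_grip (a point): centre of the red wing grip of the fastener, on its axis, which stands square on the panel 140 mm from the hinge axis; 17 mm above the panel's upper face. The wing is 44 mm long (this frame's x axis), 12 mm thick (y, grasp across this), its top is 13 mm above this point; a round red collar of 32 mm diameter fills the lowest 6 mm above the panel
- spanner_17: steel spanner 212 mm long lying to the right of the housing; bystander, origin at its centre underneath
- screwdriver_red: red-handled screwdriver 240 mm long lying to the right; bystander, origin at its centre underneath
- marker_black: white and black marker 127 mm long lying to the left; bystander, origin at its centre underneath
- paste_tin: grey tin with a red lid, 69 mm in diameter, 50 mm high, to the left; bystander, origin at its centre underneath

How it is judged:
By the outcome, as a careful person would: the job done as asked, in the order asked, and still so for the second after the job is handed in, while the arm keeps its last pose, push and grip.
It also fails if it takes over 46 s, if anything falls off the work surface, if the arm or the gripper's body presses on something with over 40 N, if the wrist force passes 120 N, or if a joint passes its speed limit or range.

### The arm

A 7-joint arm with a two-finger parallel gripper is mounted at the origin on a cart in front of the work surface, level with it; the furniture and walls round the work are solid. World frame = base frame: x ahead of the robot, y to its left, z up, the work surface at z = 0. Lengths are in mm, angles in rad, forces in N, time in s.
With the tool pointing down it reaches from about 425 to 875 mm from the base axis. Payload 4.7 kg.
Tool frame: the origin (TCP) lies on the mounting face of the last link; the fingertips stand 182 mm ahead of it and the grasp point (between the pads) lies 164 mm ahead of it; z points along the fingers, y is the line along which they close (so a half turn about z gives the same grasp; the last joint's range is limited). The gripper opens to 87 mm and grips with 3 to 60 N. Pads are 19 mm wide; open, the fingers measure 117 mm over their backs; the gripper's body (75 mm by 190 mm) begins 51 mm behind the grasp point.
Start: joints at [1.283, 0.321, -0.07, 1.45, 0.023, 1.371, -0.057], TCP at [193.189, -620.633, 404.787] pointing down, gripper open.
Joint ranges: [-2.86, 2.86], [-0.3, 2.09], [-1.38, 1.24], [0.06, 2.45], [-1.56, 4.7], [0.09, 2.05], [-2.69, 2.69]. Speed limits (rad/s): [2.57, 2.57, 3.14, 3.14, 3.14, 3.14, 3.14].

### API

Orientations are given as [roll, pitch, yaw] about the fixed x, y, z axes, in that order (R = Rz(yaw) Ry(pitch) Rx(roll)).
In Python, from rig import sense, grab_frame, hand_in gives the robot as it stands.
- The arm moves only by the tool drive_tool, never from a script. Its argument "targets" is a list of rows, each an object with "offset": the shift along the tool's x, y, z in cm, a list of three; "twist": the turn about the tool's z in degrees. In form: [{"offset": [tx, ty, tz], "twist": twist}, ...]. A call has 1 to 8 rows; each row shifts and turns the commanded pose from where the row before left it, along the tool's axes as they then stand; what a row does not reach is not made up. A row lasts 1/8 s, in which the tool goes at most 62.5 mm and 10.7 degrees, less where a joint would pass 70% of its speed; a pose out of reach is approached as far as the arm can. A call with a gripper value outside its range is refused whole. "gripper" is the finger opening in cm, from 0 to 8.7, set as the call begins (left out, the last holds). The fingers move at their own pace and stop on an object; "grip_force" is the grip in N (left out, the last holds). Time passes only in rows, so rows that do not move let the fingers close. It gives the time, the measured TCP pose, the force, the opening and the grip force at its end, in the units of the state.
- sense(): the state, without advancing time (a new reading comes with each control period).
- grab_frame(name): name is "side" or "top"; returns a dict with "img" (480x640x3 uint8, red, green, blue), "camera_matrix" (3x3 intrinsics, pixels), "world_from_camera" (4x4, takes a point from camera to world coordinates). Camera axes: x right, y down, z forward; pixel columns grow to the right and rows downward; lengths in mm; the calibration is good to about 2 mm. A picture is of the moment at which its call begins. There is no depth.
- hand_in(): hands the job in; it is judged then, once.
The state is a dict: "time_s": time; "joint_positions": joint angles; "joint_vel": joint speeds; "joint_efforts": joint torques, N m; "tcp_pos": TCP position; "ee_rot": TCP orientation; "wrist_force": force on the tool from outside, world axes, zero at the start; "ft_torque": the same for the moment, N m; "opening": finger opening in mm; "finger_force": force on a finger pad.
Only numpy, scipy, OpenCV 4.12 (cv2) and the standard library are available. Lean on these libraries where they do the work, as an engineer would, in place of code of your own. Each camera call takes 0.05 s, during which the arm holds its last target. There are 200 camera calls.

## Working session

There is one attempt and no reset: what is moved stays moved. The work goes in short steps, Python scripts to look and compute and a tool call to move; the robot and the scene stay as the last step left them, time stands still between calls to the robot, and variables do not carry over. Pictures are saved under pics/ and viewed, at most 10 in all, crops included, and the job is handed in when it is done.

Besides the shell and the picture viewer there is one more tool, called after ">>>" by a JSON object that holds its "fn" and its "kwargs". drive_tool: Moves the arm, as the interface text tells. Its arguments: {"type":"object","properties":{"targets":{"type":"array","items":{"type":"object","properties":{"offset":{"type":"array","items":{"type":"number"}},"twist":{"type":"number"}}}},"gripper":{"type":"number"},"grip_force":{"type":"number"}},"required":["targets"]}

```bash
mkdir -p pics
cat > h.py <<'E'
import numpy as np, cv2
from rig import sense, grab_frame, hand_in
def snap(n,f):
    d=grab_frame(n); cv2.imwrite('pics/'+f,d['img'][:,:,::-1]); np.savez('pics/'+f+'.npz',K=d['camera_matrix'],T=d['world_from_camera']); return d
def proj(f,P):
    z=np.load('pics/'+f+'.npz'); C=np.linalg.inv(z['T']); p=(C[:3,:3]@np.atleast_2d(P).T+C[:3,3:4]); q=z['K']@p; return (q[:2]/q[2]).T
def ray(f,uv,zz):
    z=np.load('pics/'+f+'.npz'); T=z['T']; d=T[:3,:3]@np.linalg.inv(z['K'])@np.array([uv[0],uv[1],1.]); o=T[:3,3]; return o+d*(zz-o[2])/d[2]
E
python3 - <<'E'
from h import *
s=sense(); print({k:np.round(v,3) for k,v in s.items()})
for n in('side','top'):
    d=snap(n,n+'0.png'); print(d['camera_matrix'],np.round(d['world_from_camera'],3))
E
```

```text
{'time_s': np.float64(0.0), 'joint_positions': array([ 1.283,  0.322, -0.07 ,  1.452,  0.023,  1.371, -0.057]), 'joint_vel': array([ 0.   ,  0.001,  0.   ,  0.002,  0.001, -0.001, -0.   ]), 'joint_efforts': array([ 0.0000e+00, -4.9130e+01, -4.0400e-01, -3.1254e+01, -6.4000e-02,
        4.4000e-02,  0.0000e+00]), 'tcp_pos': array([ 193.124, -620.423,  403.652]), 'ee_rot': array([-3.14 ,  0.   ,  0.302]), 'wrist_force': array([ 0.015, -0.142,  0.326]), 'ft_torque': array([-0.016, -0.006, -0.056]), 'finger_force': np.float64(0.0), 'opening': np.float64(87.323)}
[[488.06006562   0.         318.61171186]
 [  0.         488.06006562 246.38681448]
 [  0.           0.           1.        ]] [[ 9.35000e-01  2.82000e-01 -2.13000e-01  8.16011e+02]
 [ 3.53000e-01 -7.37000e-01  5.77000e-01 -5.94362e+02]
 [ 5.00000e-03 -6.15000e-01 -7.89000e-01  8.96570e+02]
 [ 0.00000e+00  0.00000e+00  0.00000e+00  1.00000e+00]]
[[485.40087245   0.         319.23709567]
 [  0.         485.40087245 244.26408588]
 [  0.           0.           1.        ]] [[ 1.500000e-02 -9.890000e-01  1.490000e-01  4.745590e+02]
 [-1.000000e+00 -1.100000e-02  2.500000e-02 -4.778700e+01]
 [-2.300000e-02 -1.490000e-01 -9.890000e-01  1.024217e+03]
 [ 0.000000e+00  0.000000e+00  0.000000e+00  1.000000e+00]]
```

View pics/top0.png

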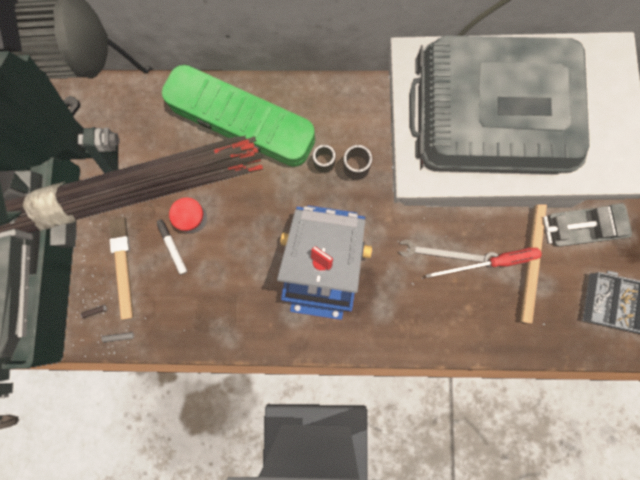

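View pics/side0.png

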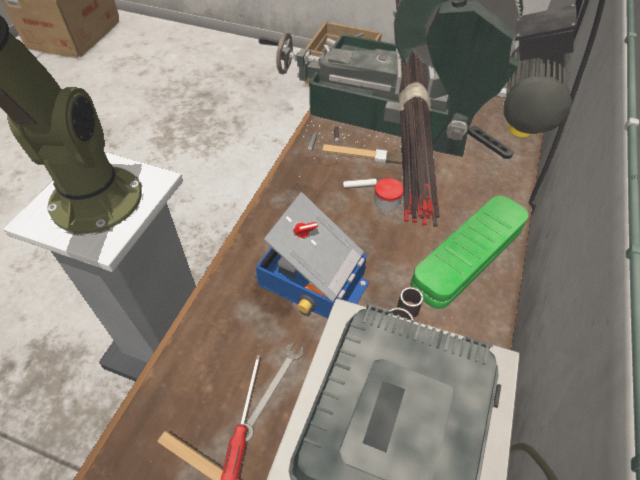

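The top view shows the housing around (322,262), with the red wing at (321,258). In the side view the panel stands raised, with the wing at (305,229). I'll zoom in on both to get point correspondences.

Run:
```python
import cv2,numpy as np
a=cv2.imread('pics/top0.png')[195:325,265:385]; b=cv2.imread('pics/side0.png')[185:325,250:375]
a=cv2.resize(a,None,fx=4,fy=4,interpolation=cv2.INTER_CUBIC); b=cv2.resize(b,None,fx=4,fy=4,interpolation=cv2.INTER_CUBIC)
cv2.imwrite('pics/c1.png',a); cv2.imwrite('pics/c2.png',b)
```

```text
(no output)
```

View pics/c1.png

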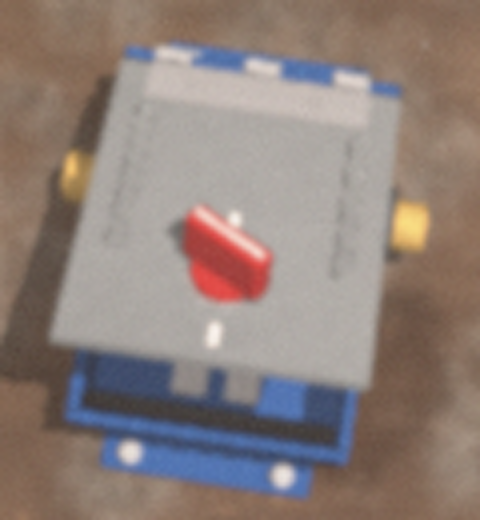

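View pics/c2.png

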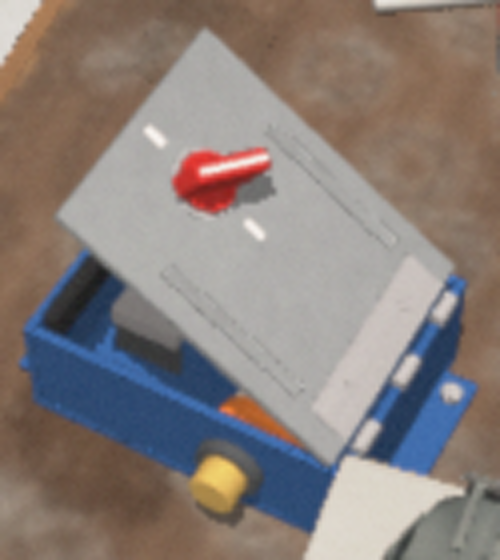

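Points read from the crops:
- **Top crop:** panel free corners (50,343) and (371,388), front rim corners (68,420) and (348,463), slot line (197,208) to (267,258).
- **Side crop:** panel free corners (205,28) and (58,215), rear corners (335,465) and (455,268), slot line (200,172) to (270,155).

Next I'll fit the pose.

```bash
cat > fit.py <<'E'
from h import *
from scipy.optimize import least_squares
def Rz(a): c,s=np.cos(a),np.sin(a); return np.array([[c,-s,0],[s,c,0],[0,0,1.]])
def Ry(a): c,s=np.cos(a),np.sin(a); return np.array([[c,0,s],[0,1,0],[-s,0,c]])
def H(p,P): return np.array([p[0],p[1],0])+Rz(p[2])@np.array(P,float)
def Pn(p,P): return H(p,np.array([88,0,70])+Ry(p[3])@np.array(P,float))   # panel frame; + = up at -x
def W(p,P): return Pn(p,np.array([-140,0,22])+Rz(p[4])@np.array(P,float))
def run(obs,x0):
    def r(p): return np.concatenate([(proj(f,fn(p,P))[0]-uv) for f,fn,P,uv in obs])
    s=least_squares(r,x0,loss='soft_l1'); return s.x,r(s.x).reshape(-1,2)
E
python3 - <<'E'
from fit import *
t=lambda u,v:np.array([265+u/4-.375,195+v/4-.375]); s=lambda u,v:np.array([250+u/4-.375,185+v/4-.375])
T,S='top0.png','side0.png'
o=[(T,Pn,[-188,70,5],t(50,343)),(T,Pn,[-188,-70,5],t(371,388)),(T,H,[-95,70,70],t(68,420)),(T,H,[-95,-70,70],t(348,463)),
(T,W,[20,0,13],t(197,208)),(T,W,[-20,0,13],t(267,258)),(T,H,[95,70,70],t(126,45)),(T,H,[95,-70,70],t(402,87)),
(S,Pn,[-188,70,5],s(205,28)),(S,Pn,[-188,-70,5],s(58,215)),(S,Pn,[-5,-70,5],s(335,465)),(S,Pn,[-5,70,5],s(455,268)),(S,H,[-95,-70,70],s(28,332)),
(S,W,[-20,0,13],s(200,172)),(S,W,[20,0,13],s(270,155))]
c=ray(T,(322,262),90); print(c)
p,r=run(o,[c[0],c[1],-.1,.6,.8]); print(np.round(p,4)); print(np.round(r,1))
print('edge',Pn(p,[-188,0,5]),'knob',W(p,[0,0,0]),'reach hinge',H(p,[88,0,70]))
q=p.copy(); q[3]=.05; print('closed edge',Pn(q,[-188,0,5]),'knob',W(q,[0,0,0]))
E
```

```text
[580.66598475 -30.13506815  90.        ]
[ 5.921014e+02 -3.219330e+01 -1.337000e-01  6.172000e-01  9.741000e-01]
[[ 0.1 -1.4]
 [-0.2 -0.8]
 [-0.8  0.3]
 [ 0.1  0.2]
 [-0.4  0.5]
 [-0.9  0. ]
 [-0.3  0.2]
 [-0.3 -0.5]
 [-0.1  0.3]
 [-0.3  0.8]
 [-0.4  0.6]
 [ 0.  -0.1]
 [-1.6 -0.3]
 [ 0.3  0.5]
 [-0.5  1.1]]
edge [530.24322047 -23.87207893 182.89023736] knob [578.78823284 -30.40241354 168.97131126] reach hinge [679.31586733 -43.92551424  70.        ]
closed edge [493.47466279 -18.92592745  84.38983512] knob [541.82877568 -25.43058202  98.96958943]
```

The fit residuals are about 1 px: panel at 0.62 rad, fastener at 0.97 rad, housing yaw -0.134. First I'll turn the tool square to the housing and close the fingers.

>>> {"fn": "drive_tool", "kwargs": {"targets": [{"offset": [0, 0, 0], "twist": 8.33}, {"offset": [0, 0, 0], "twist": 8.33}, {"offset": [0, 0, 0], "twist": 8.34}, {"offset": [0, 0, 0], "twist": 0}], "gripper": 0, "grip_force": 20}}

```text
time_s: 0.6
tcp_pos: [193.2, -620.5, 404.2]
ee_rot: [-3.141, 0.001, -0.133]
wrist_force: [-0.1, -0.3, 0.3]
opening: 54.7
finger_force: 0.0
```

```bash
cat >> fit.py <<'E'
p0=np.array([592.1,-32.19,-.1337,.6172,.9741])
def tip():
    from scipy.spatial.transform import Rotation as R
    s=sense(); M=R.from_euler('xyz',s['ee_rot']).as_matrix(); return np.array(s['tcp_pos'])+M[:,2]*182,M,s
def to(P):
    t,M,s=tip(); return np.round(M.T@(np.array(P)-t)/10,2)
E
python3 - <<'E'
from fit import *
t,M,s=tip(); print(t,s['ee_rot'],s['opening'],s['joint_positions'])
for a in (.617,.5,.4,.3,.2,.1,.05):
    q=p0.copy(); q[3]=a; P=Pn(q,[-165,45,5]); print(a,P.round(1),to(P))
E
```

```text
[ 193.1253638  -620.36723053  222.2263369 ] [-3.14087884e+00  5.82477307e-04 -1.32907798e-01] 54.73033969991909 [ 1.23848023  0.3196452  -0.01334152  1.45298714  0.00447105  1.36989055
 -0.47878601]
0.617 [554.8  18.2 169.5] [ 27.39 -68.09   5.3 ]
0.5 [544.2  19.7 153.5] [ 26.32 -68.09   6.91]
0.4 [536.6  20.7 138.9] [ 25.56 -68.09   8.37]
0.3 [530.6  21.5 123.5] [ 24.95 -68.08   9.9 ]
0.2 [526.   22.1 107.7] [ 24.49 -68.08  11.49]
0.1 [523.1  22.5  91.4] [ 24.19 -68.08  13.11]
0.05 [522.2  22.6  83.2] [ 24.11 -68.08  13.93]
```

>>> {"fn": "drive_tool", "kwargs": {"targets": [{"offset": [2.28, -5.67, 0], "twist": 0}, {"offset": [2.28, -5.67, 0], "twist": 0}, {"offset": [2.28, -5.67, 0], "twist": 0}, {"offset": [2.28, -5.67, 0], "twist": 0}, {"offset": [2.28, -5.67, 0], "twist": 0}, {"offset": [2.28, -5.67, 0], "twist": 0}]}}

```text
time_s: 1.35
tcp_pos: [375.0, -299.8, 404.8]
ee_rot: [3.141, -0.0, -0.131]
wrist_force: [1.2, 0.2, -0.1]
opening: 1.6
finger_force: 0.0
```

>>> {"fn": "drive_tool", "kwargs": {"targets": [{"offset": [2.28, -5.67, 0], "twist": 0}, {"offset": [2.28, -5.67, 0], "twist": 0}, {"offset": [2.28, -5.67, 0], "twist": 0}, {"offset": [2.28, -5.67, 0], "twist": 0}, {"offset": [2.28, -5.67, 0], "twist": 0}, {"offset": [2.28, -5.67, 0], "twist": 0}, {"offset": [0, 0, 0], "twist": 0}]}}

```text
time_s: 2.22
tcp_pos: [556.3, 22.8, 404.5]
ee_rot: [-3.138, 0.0, -0.122]
wrist_force: [-0.8, -0.9, 0.9]
opening: 0.7
finger_force: 0.0
```

Run:
```python
from fit import *
t,M,s=tip(); print(t,s['ee_rot'],s['opening'],s['joint_positions'],s['wrist_force'])
for a in (.617,.05):
    q=p0.copy(); q[3]=a; P=Pn(q,[-165,45,5]); print(a,to(P))
snap('side','side1.png')
d=cv2.imread('pics/side1.png')[120:340,200:440]; cv2.imwrite('pics/c3.png',cv2.resize(d,None,fx=2.5,fy=2.5))
```

```text
[556.34521053  23.46636143 222.53976472] [-3.13776665e+00  3.48183250e-04 -1.21967348e-01] 0.7008490014415564 [ 0.50143251  0.17201602 -0.65483258  1.6677397   0.10346857  1.33744671
 -1.8629335 ] [-0.82002707 -0.92314955  0.85827335]
0.617 [-0.09  0.56  5.3 ]
0.05 [-3.37  0.55 13.93]
```

View pics/c3.png

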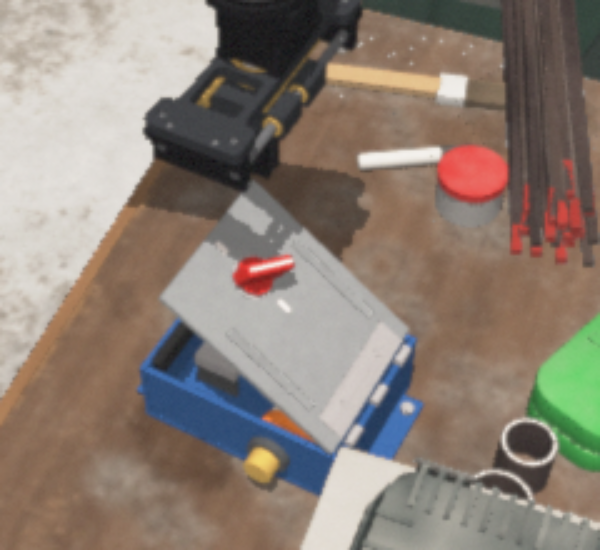

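The side view shows the gripper body hovering over the panel's far free corner, around (250,170) in the crop, with nothing touched. Now I'll go down to just above the panel.

>>> {"fn": "drive_tool", "kwargs": {"targets": [{"offset": [0, 0.25, 2.0], "twist": 0}, {"offset": [0, 0.25, 1.5], "twist": 0}, {"offset": [0, 0, 0.5], "twist": 0}, {"offset": [0, 0, 0.5], "twist": 0}, {"offset": [0, 0, 0], "twist": 0}]}}

```text
time_s: 2.9
tcp_pos: [554.9, 11.8, 359.9]
ee_rot: [3.141, -0.0, -0.135]
wrist_force: [-0.1, -0.5, -0.3]
opening: 0.7
finger_force: 0.0
```

>>> {"fn": "drive_tool", "kwargs": {"targets": [{"offset": [-0.4, 0, 0.7], "twist": 0}, {"offset": [-0.4, 0, 0.7], "twist": 0}, {"offset": [-0.4, 0, 0.7], "twist": 0}, {"offset": [-0.4, 0, 0.7], "twist": 0}, {"offset": [-0.4, 0, 0.7], "twist": 0}, {"offset": [-0.3, 0, 0.7], "twist": 0}]}}

```text
time_s: 3.65
tcp_pos: [531.9, 15.1, 317.3]
ee_rot: [3.142, -0.0, -0.135]
wrist_force: [0.8, 0.2, 1.4]
opening: 0.7
finger_force: 0.4
```

>>> {"fn": "drive_tool", "kwargs": {"targets": [{"offset": [-0.2, 0, 0.7], "twist": 0}, {"offset": [-0.2, 0, 0.7], "twist": 0}, {"offset": [-0.2, 0, 0.7], "twist": 0}, {"offset": [-0.1, 0, 0.7], "twist": 0}, {"offset": [-0.1, 0, 0.7], "twist": 0}, {"offset": [0, 0, 0.5], "twist": 0}, {"offset": [0, 0, 0], "twist": 0}]}}

```text
time_s: 4.53
tcp_pos: [524.1, 16.1, 277.2]
ee_rot: [3.142, 0.001, -0.135]
wrist_force: [0.3, 0.6, -0.1]
opening: 0.5
finger_force: 0.0
```

>>> {"fn": "drive_tool", "kwargs": {"targets": [{"offset": [0, 0, 0.3], "twist": 0}, {"offset": [0, 0, 0.3], "twist": 0}, {"offset": [0, 0, 0.2], "twist": 0}, {"offset": [0, 0, 0.1], "twist": 0}, {"offset": [0, 0, 0], "twist": 0}]}}

```text
time_s: 5.15
tcp_pos: [524.2, 16.1, 268.7]
ee_rot: [3.141, -0.0, -0.135]
wrist_force: [-0.2, 0.2, 0.2]
opening: 0.4
finger_force: 0.0
```

Run:
```python
from fit import *
t,M,s=tip(); print(t,s['wrist_force'])
q=p0.copy(); q[3]=.05; print(Pn(q,[-165,45,5]))
snap('side','side2.png')
d=cv2.imread('pics/side2.png')[170:330,240:400]; cv2.imwrite('pics/c4.png',cv2.resize(d,None,fx=3.5,fy=3.5,interpolation=cv2.INTER_CUBIC))
```

```text
[524.21695246  16.057336    86.66775673] [-0.19609986  0.21711055  0.22620436]
[522.23781302  22.61185231  83.24031423]
```

View pics/c4.png

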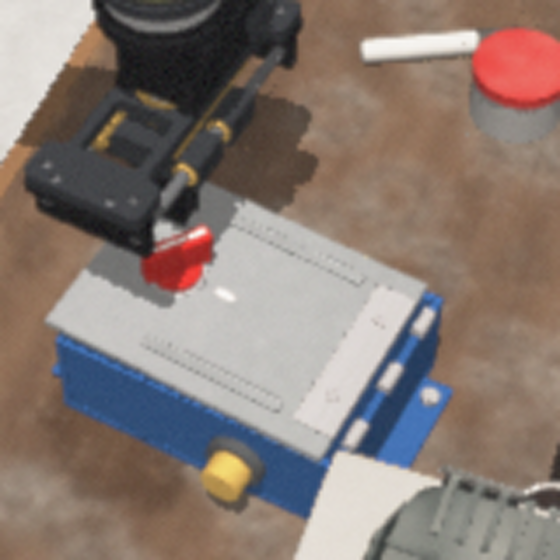

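The panel is nearly flat now, with the wing at about (180,255) in the crop. I'll press on gently until the seal pushes back.

>>> {"fn": "drive_tool", "kwargs": {"targets": [{"offset": [0, 0, 0.15], "twist": 0}, {"offset": [0, 0, 0.15], "twist": 0}, {"offset": [0, 0, 0], "twist": 0}]}}

```text
time_s: 5.58
tcp_pos: [524.2, 16.1, 266.0]
ee_rot: [3.141, -0.0, -0.134]
wrist_force: [-0.6, -0.1, 3.0]
opening: 0.8
finger_force: 1.9
```

>>> {"fn": "drive_tool", "kwargs": {"targets": [{"offset": [0, 0, 0.1], "twist": 0}, {"offset": [0, 0, 0.1], "twist": 0}, {"offset": [0, 0, 0], "twist": 0}]}}

```text
time_s: 5.95
tcp_pos: [524.2, 16.2, 264.2]
ee_rot: [3.141, 0.0, -0.135]
wrist_force: [-2.3, -0.5, 6.3]
opening: 0.4
finger_force: 2.9
```

The seal now pushes back at 6 N, with the tip at 82 mm, which matches 0.05 rad. Next: lift, open the fingers, turn to the wing's heading and look again.

>>> {"fn": "drive_tool", "kwargs": {"targets": [{"offset": [0, 0, -2], "twist": 0}, {"offset": [0, 0, -3], "twist": 0}, {"offset": [0, 0, -3], "twist": -9}, {"offset": [0, 0, -2], "twist": -10}, {"offset": [0, 0, 0], "twist": -10}, {"offset": [0, 0, 0], "twist": -10}, {"offset": [0, 0, 0], "twist": -10}, {"offset": [0, 0, 0], "twist": -7}], "gripper": 6}}

```text
time_s: 6.95
tcp_pos: [524.1, 16.1, 363.4]
ee_rot: [-3.142, 0.0, 0.847]
wrist_force: [0.3, -0.4, 0.4]
opening: 59.5
finger_force: 0.0
```

Run:
```python
from fit import *
t,M,s=tip(); print(t,s['ee_rot'],s['opening'],s['joint_positions'],s['wrist_force'])
q=p0.copy(); q[3]=.05; K=W(q,[0,0,0]); print('knob',K,'up',Pn(q,[-140,0,28]),to(Pn(q,[-140,0,27])))
snap('side','side3.png'); snap('top','top3.png')
a=cv2.imread('pics/side3.png')[200:300,240:360]; b=cv2.imread('pics/top3.png')[210:310,265:385]
r=lambda i:cv2.resize(i,None,fx=4,fy=4,interpolation=cv2.INTER_CUBIC)
cv2.imwrite('pics/c5.png',np.hstack([r(a)[:,:400],r(b)[:,:400]]))
for f in('side3.png','top3.png'): print(f,proj(f,[W(q,[20,0,13]),W(q,[-20,0,13]),Pn(q,[-188,70,5]),Pn(q,[-188,-70,5])]).round(1).tolist())
```

```text
[524.13808574  16.07177428 181.36457911] [-3.14158089e+00  5.22517448e-05  8.47362338e-01] 59.50348150082629 [ 0.60043202  0.13159207 -0.72903522  1.79588409  0.09230584  1.2486438
 -0.87702912] [ 0.28320251 -0.37548106  0.36845837]
knob [541.82720691 -25.42818879  98.96958943] up [542.12440568 -25.46816273 104.96209099] [-1.93  4.09  7.74]
side3.png [[298.7, 236.4], [281.2, 243.0], [287.3, 217.4], [252.5, 262.4]]
top3.png [[311.3, 273.7], [326.9, 288.0], [279.7, 302.0], [351.7, 312.8]]
```

View pics/c5.png

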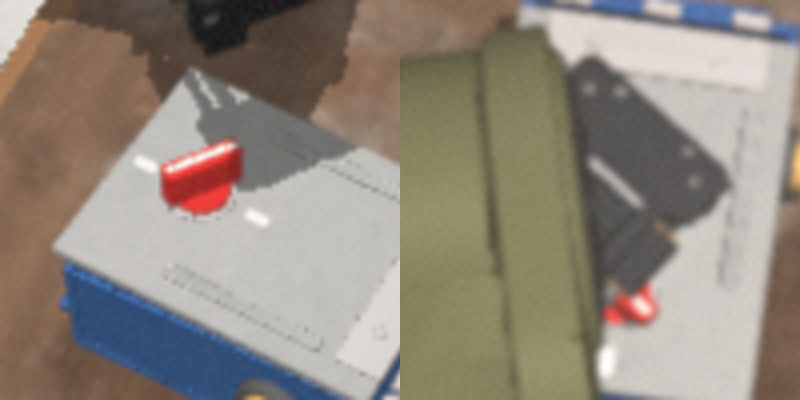

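Side view: slot line from (281.4,242.1) to (298.6,235.9), within 1 px of the prediction at 0.05, and the panel corners match too. I'll move over the wing and go down to straddle it.

>>> {"fn": "drive_tool", "kwargs": {"targets": [{"offset": [-0.95, 2.05, 0], "twist": 0}, {"offset": [-1.0, 2.05, 0], "twist": 0}, {"offset": [0, 0, 2.5], "twist": 0}, {"offset": [0, 0, 2.5], "twist": 0}, {"offset": [0, 0, 2], "twist": 0}, {"offset": [0, 0, 1.5], "twist": 0}, {"offset": [0, 0, 0.4], "twist": 0}, {"offset": [0, 0, 0], "twist": 0}]}}

```text
time_s: 8.05
tcp_pos: [542.1, -26.1, 274.9]
ee_rot: [3.141, -0.0, 0.842]
wrist_force: [-0.9, -0.2, -0.1]
opening: 60.3
finger_force: 0.0
```

Run:
```python
from fit import *
t,M,s=tip(); print(t,s['ee_rot'],s['opening'],s['wrist_force'])
q=p0.copy(); q[3]=.05; print(to(Pn(q,[-140,0,14])))
```

```text
[542.16016462 -26.08053796  92.91706666] [ 3.14138421e+00 -1.47885660e-04  8.42318734e-01] 60.2749880725626 [-0.91836243 -0.23575946 -0.09714101]
[ 0.   -0.1   0.19]
```

Well placed. Close on the wing.

>>> {"fn": "drive_tool", "kwargs": {"targets": [{"offset": [0, 0, 0], "twist": 0}, {"offset": [0, 0, 0], "twist": 0}, {"offset": [0, 0, 0], "twist": 0}, {"offset": [0, 0, 0], "twist": 0}, {"offset": [0, 0, 0], "twist": 0}, {"offset": [0, 0, 0], "twist": 0}], "gripper": 0, "grip_force": 20}}

```text
time_s: 8.8
tcp_pos: [541.9, -25.9, 274.7]
ee_rot: [3.141, -0.0, 0.843]
wrist_force: [1.3, -0.9, -1.5]
opening: 12.4
finger_force: 19.9
```

>>> {"fn": "drive_tool", "kwargs": {"targets": [{"offset": [0, 0, 0], "twist": 7}, {"offset": [0, 0, 0], "twist": 7}, {"offset": [0, 0, 0], "twist": 7}, {"offset": [0, 0, 0], "twist": 7}, {"offset": [0, 0, 0], "twist": 7}, {"offset": [0, 0, 0], "twist": 7}, {"offset": [0, 0, 0], "twist": 7}, {"offset": [0, 0, 0], "twist": 7}]}}

```text
time_s: 9.8
tcp_pos: [541.8, -25.6, 274.6]
ee_rot: [-3.141, 0.0, -0.138]
wrist_force: [0.8, 1.1, 0.0]
opening: 11.7
finger_force: 20.0
```

>>> {"fn": "drive_tool", "kwargs": {"targets": [{"offset": [0, 0, 0], "twist": 0}, {"offset": [0, 0, 0], "twist": 0}]}}

```text
time_s: 10.05
tcp_pos: [541.8, -25.6, 274.7]
ee_rot: [-3.141, 0.0, -0.132]
wrist_force: [-0.4, -0.2, 0.8]
opening: 12.1
finger_force: 20.0
```

The wing turned with the grip to -0.132, against the housing's yaw of -0.134. Now press down in small steps.

>>> {"fn": "drive_tool", "kwargs": {"targets": [{"offset": [0, 0, 0.2], "twist": 0}, {"offset": [0, 0, 0.2], "twist": 0}, {"offset": [0, 0, 0.2], "twist": 0}, {"offset": [0, 0, 0], "twist": 0}]}}

```text
time_s: 10.55
tcp_pos: [541.5, -25.3, 270.1]
ee_rot: [3.141, 0.001, -0.133]
wrist_force: [-6.1, 0.8, 10.6]
opening: 12.1
finger_force: 20.0
```

>>> {"fn": "drive_tool", "kwargs": {"targets": [{"offset": [0, 0, 0.1], "twist": 0}, {"offset": [0, 0, 0.1], "twist": 0}, {"offset": [0, 0, 0.1], "twist": 0}, {"offset": [0, 0, 0], "twist": 0}]}}

```text
time_s: 11.05
tcp_pos: [541.4, -25.3, 267.4]
ee_rot: [3.141, 0.002, -0.133]
wrist_force: [-6.9, 0.9, 14.0]
opening: 11.8
finger_force: 20.0
```

>>> {"fn": "drive_tool", "kwargs": {"targets": [{"offset": [0, 0, 0.1], "twist": 0}, {"offset": [0, 0, 0.1], "twist": 0}, {"offset": [0, 0, 0], "twist": 0}, {"offset": [0, 0, 0], "twist": 0}]}}

```text
time_s: 11.55
tcp_pos: [541.4, -25.2, 266.6]
ee_rot: [3.14, 0.002, -0.133]
wrist_force: [-10.6, 1.0, 21.6]
opening: 11.8
finger_force: 20.0
```

>>> {"fn": "drive_tool", "kwargs": {"targets": [{"offset": [0, 0, 0.1], "twist": 0}, {"offset": [0, 0, 0.1], "twist": 0}, {"offset": [0, 0, 0], "twist": 0}, {"offset": [0, 0, 0], "twist": 0}]}}

```text
time_s: 12.05
tcp_pos: [541.8, -25.2, 265.8]
ee_rot: [3.14, 0.0, -0.133]
wrist_force: [-11.8, 0.9, 26.8]
opening: 12.1
finger_force: 20.0
```

The force climbs steeply with hardly any motion, after about 8 mm of travel (0.05 rad), so it is probably at the hard stop. I'll check with the camera.

Run:
```python
from fit import *
snap('side','side4.png')
i=cv2.imread('pics/side4.png'); x0,y0=240,190; c=cv2.resize(i[y0:y0+100,x0:x0+130],None,fx=6,fy=6,interpolation=cv2.INTER_CUBIC)
for a,col in((0,(0,255,0)),(.03,(0,255,255))):
    q=p0.copy(); q[3]=a
    pts=proj('side4.png',[Pn(q,v) for v in([-5,-70,5],[-188,-70,5],[-188,70,5])]); print(a,pts.round(1).tolist())
    k=((pts-[x0,y0])*6+2.5).round().astype(int); cv2.polylines(c,[k.reshape(-1,1,2)],False,col,1)
cv2.imwrite('pics/c6.png',c)
```

```text
0 [[331.2, 301.2], [252.8, 265.0], [287.3, 220.2]]
0.03 [[331.3, 301.2], [252.6, 263.4], [287.2, 218.5]]
```

View pics/c6.png

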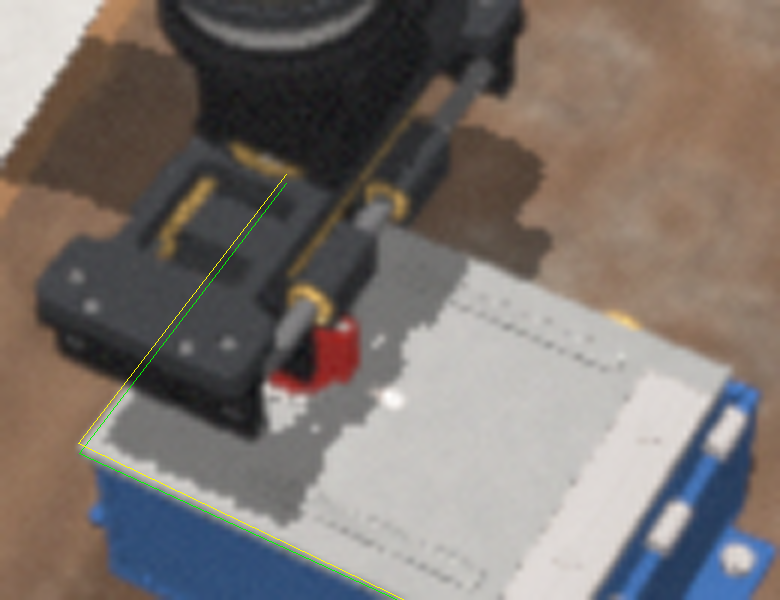

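The near corner sits at about (82,448) in the crop, on the 0 to 0.03 lines. That's too close to judge by eye, so I'll measure the edge shift against the seal-rest picture (expected 2.6 px at the corner for 0.05).

Run:
```python
from fit import *
def edge(f):
    i=cv2.imread('pics/'+f).astype(float); r=i[:,:,2]/(i.sum(2)+1); o=[]
    for x in range(259,300):
        y0=265+(x-252.8)*36.2/78.4; ys=np.arange(int(y0)-9,int(y0)+9); v=r[ys,x]; th=.25
        k=np.where((v[:-1]>th)&(v[1:]<=th))[0]
        o.append(ys[k[0]]+(v[k[0]]-th)/(v[k[0]]-v[k[0]+1]) if len(k) else np.nan)
    return np.array(o)
a,b=edge('side3.png'),edge('side4.png'); d=b-a
x=np.arange(259,300); P=[]
for an in(.05,.03,0):
    q=p0.copy(); q[3]=an; p=proj('side3.png',[Pn(q,[-188,-70,0]),Pn(q,[-5,-70,0])]); P.append(np.interp(x,p[:,0],p[:,1]))
print('measured',np.nanmedian(d),np.nanmean(d),np.isnan(d).sum(),'expect .03',np.mean(P[1]-P[0]),'expect 0',np.mean(P[2]-P[0]))
t,M,s=tip(); print(t,s['wrist_force'],s['joint_efforts'])
```

```text
measured 1.9039343026053075 1.8565727586524383 0 expect .03 0.6587901924357104 expect 0 1.6440400477860122
[541.75945749 -25.53506264  83.83152808] [-10.73658556   0.86579147  26.93513122] [  0.11811553 -25.92274189  -2.01593176 -22.81006873   0.67669703
  -4.25866261  -0.02603495]
```

The edge moved 1.9 px, against 1.64 expected for fully down and 0.66 for the crossbar stop. So the panel is fully down, the fastener is held aligned, and the press is a steady 27 N.

```bash
python3 -c "
from rig import *
print(hand_in())"
```

```text
the job is handed in; nothing more can be done
None
```

I closed the panel onto the seal, turned the fastener clockwise into line with the marks, and handed the job in while pressing the panel fully down at about 27 N. The gripper hid the slot line, so alignment rests on the grip angle (within about 0.002 rad of the estimated housing heading) and on the panel going fully down; the bystander items weren't touched.

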